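Cull the broken bar, then show the painted one to the camera

ROBOT

A 6-joint arm with a two-finger parallel gripper is mounted at the origin on the work surface. World frame = base frame: x ahead of the robot, y to its left, z up, the work surface at z = 0. Lengths are in m, angles in rad, forces in N, time in s.
With the tool pointing down it reaches from about 0.35 to 0.775 m from the base axis. Payload 7.3 kg.
Tool frame: the origin (TCP) lies between the finger pads; the fingertips stand 8 mm ahead of it and the grasp point (between the pads) lies 11 mm behind it (robot.nose_length is the distance from the TCP to the fingertips, in m); z points along the fingers, y is the line along which they close (so a half turn about z gives the same grasp; the last joint's range is limited). The gripper opens to 92 mm and grips with 3 to 60 N. Pads are 19 mm wide; open, the fingers measure 130 mm over their backs; the gripper's body (75 mm by 190 mm) begins 47 mm behind the grasp point.
Start: joints at [-1.314, 0.342, 1.524, -0, 1.275, -0.146], TCP at [0.206, -0.483, 0.235] pointing down, gripper open.
Joint ranges: [-2.53, 2.53], [-0.77, 2.02], [0.04, 2.7], [-1, 4.14], [0.28, 2.66], [-3.11, 3.11]. Speed limits (rad/s): [2.57, 2.57, 3.14, 3.14, 3.14, 3.14].

INTERFACE

Orientations are given as [roll, pitch, yaw] about the fixed x, y, z axes, in that order (R = Rz(yaw) Ry(pitch) Rx(roll)).
In Python, from cell import robot gives the robot as it stands. The module is installed in compiled form; this text tells all that it offers.
- The arm moves only by the shell command python3 -m jog 'ROWS' [FORCE]. ROWS is JSON, a list that holds one entry, the list of rows, each a list of 5 numbers: the gripper's target within -1 to 1 (fully open at 1, half-way at 0, shut at -1), then the shift along the tool's x, y, z in m, then the turn about the tool's z in rad. A call has 1 to 5 rows; each row is the pose to reach, as a shift and turn from the pose commanded when the call began, along the tool's axes at that moment; what a row does not reach only later rows make up. A row lasts 1/12 s, in which the tool goes at most 41.7 mm and 7.16 degrees, less where a joint would pass 70% of its speed; a pose out of reach is approached as far as the arm can. A call with a gripper value outside its range is refused whole. The fingers move at their own pace and stop on an object; FORCE is the grip in N (left out, the last holds). Time passes only in rows, so rows that repeat a pose let the fingers close. It gives the time, the measured TCP pose, the force, the opening and the grip force at its end, in the units of the state.
- robot.observe(): the state, without advancing time (a new reading comes with each control period).
- robot.read_camera(name): name is "scene" or "top"; returns the picture (480x640x3 uint8, red, green, blue); there is no depth.
- robot.camera_model(name): a dict with "camera_matrix" (3x3 intrinsics, pixels), "position" and "attitude" of the camera in the world. Camera axes: x right, y down, z forward; pixel columns grow to the right and rows downward; lengths in m; the calibration is good to about 2 mm. A picture is of the moment at which its call begins. camera_model takes no time and is no camera call.
- robot.hand_in(): hands the job in; it is judged then, once.
The state is a dict: "time": time; "qpos": joint angles; "qvel": joint speeds; "joint_efforts": joint torques, N m; "tool_pos": TCP position; "tool_rot": TCP orientation; "contact_force": force on the tool from outside, world axes, zero at the start; "torque": the same for the moment, N m; "opening": finger opening in m; "grip_force": force on a finger pad.
Only numpy, scipy, OpenCV 4.12 (cv2) and the standard library are available. Lean on these libraries where they do the work, as an engineer would, in place of code of your own. Each camera call takes 0.05 s, during which the arm holds its last target. There are 200 camera calls.

TASK

One of the four chocolate bars standing in the blue drying rack is broken off short: take it out first and set it down in the red reject tray, not dropping it in. Then lift the painted bar (dark eye and nose) out of the rack and hold it up still in the air in front of the inspection camera: upright as it stood, painted face squarely towards the lens, the bar's middle level with the lens and straight in front of it, 15 cm away. Finish while still holding it there, and leave the two plain bars in their slots and the jars and palette undisturbed.

Things in the scene. Friction and masses are not known exactly. Their poses are not given: they have to be found in the camera images.
- painted_centre (a point): Centre (47.5 mm above the lower end) of the painted bar: ivory, whole, 95 mm tall, 60 wide, 12 thick, 85 g, upright in a slot (the four bars are shuffled). z up; x points squarely out of the painted face (in the rack, away from the robot and a little to its left); y along the width. Dark eye and nose on the lower 58 mm; grip it across its thickness on the plain upper 37 mm.
- painted_gaze (a point): A point in the air fixed to the painted bar, 100 mm straight out of its painted face from its centre.
- broken_centre (a point): Centre (34 mm above the lower end) of the broken bar: plain ivory, 60 mm wide, 12 thick, broken off: 58 mm tall over its full width, with a stump up to 68 mm on the -y side; 60 g. Upright in a slot; x across its thickness, z up. Grip it across its thickness, 45 to 50 mm above its lower end.
- plain1_centre (a point): Centre (half-way up) of the first plain bar: ivory white-chocolate bar, whole: 95 mm tall, 60 mm wide, 12 mm thick, about 85 g, standing upright on a short side in a slot of the rack. Bystander, to be left alone.
- plain2_centre (a point): Centre (half-way up) of the second plain bar: ivory white-chocolate bar, whole: 95 mm tall, 60 mm wide, 12 mm thick, about 85 g, standing upright on a short side in a slot of the rack. Bystander, to be left alone.
- rack: Fixed blue drying rack: plate 90 (x) by 345 (y) mm, 12 mm thick; origin in the middle of its underside, z up. Four slots at y = -127.5, -42.5, 42.5, 127.5 mm, each between two ridges 56 mm long (y), 15 mm high above the plate, 16 mm apart (x). The bars stand in them on the plate, lower ends 12 mm above the table.
- tray: Fixed red open reject tray, 170 (x) by 130 (y) mm outside, 35 mm high, walls and floor 4 to 5 mm thick; origin at the middle of its underside, z up.
- camera: Fixed inspection camera on a round-footed post (foot 100 mm across): grey housing 75 by 58 by 58 mm centred 220 mm above the table, its top at 249 mm, with a black lens barrel. Origin at the middle of the foot's underside, z up; it looks level along its own -x axis.
- lens (a point): Middle of the front of the camera's lens, 65 mm ahead of the post's axis and 220 mm above the table.
- spot (a point): The point in the air 150 mm straight in front of the lens, 220 mm above the table: where the painted bar's centre is to be held. The painted bar's x axis must then point along the camera's +x axis (from the spot to the lens).
- palette: Loose round aluminium colour palette, 94 mm across, 11 mm high; origin under its centre. Bystander, to be left alone.
- jar1: Loose amber glass jar with black cap, 54 mm across, 65 mm tall; origin under its centre. Bystander, to be left alone.
- jar2: Loose yellow jar with white cap, 54 mm across, 65 mm tall; origin under its centre. Bystander, to be left alone.
Things that resemble listed ones, but are neither listed nor needed, are in the scene too. Leave any green look-alike of the part that bears painted_centre alone. What is shaped like the camera but purple is not meant.

How it is judged:
By the outcome, as a careful person would: the job done as asked, in the order asked, and still so for the second after the job is handed in, while the arm keeps its last pose, push and grip.
It also fails if it takes over 58 s, if anything falls off the work surface, if the arm or the gripper's body presses on something with over 40 N, if the wrist force passes 120 N, or if a joint passes its speed limit or range.

## Working session

There is one attempt and no reset: what is moved stays moved. The work goes in short steps, Python scripts to look and compute and a shell command to move; the robot and the scene stay as the last step left them, time stands still between calls to the robot, and variables do not carry over. Pictures are saved under pics/ and viewed, at most 10 in all, crops included, and the job is handed in when it is done.

```bash
mkdir -p pics; python3 - <<'E'
from cell import robot
import cv2,json
for n in("scene","top"):
    cv2.imwrite(f"pics/{n}0.png",robot.read_camera(n)[:,:,::-1]); print(n,robot.camera_model(n))
print(robot.observe())
E
```

```text
scene {'camera_matrix': array([[443.88145272,   0.        , 318.57927167],
       [  0.        , 443.88145272, 245.1718658 ],
       [  0.        ,   0.        ,   1.        ]]), 'position': array([1.17788066, 0.0146611 , 0.91089754]), 'attitude': array([-2.46946127, -0.01185869,  1.59192711])}
top {'camera_matrix': array([[517.98768113,   0.        , 324.6379882 ],
       [  0.        , 517.98768113, 234.58776333],
       [  0.        ,   0.        ,   1.        ]]), 'position': array([0.3837057 , 0.0145485 , 1.14879705]), 'attitude': array([-2.95984823,  0.0106644 , -1.56571922])}
{'time': 0.1, 'qpos': array([-1.31405539e+00,  3.42636020e-01,  1.52491036e+00, -1.21979578e-05,
        1.27538020e+00, -1.46004420e-01]), 'qvel': array([-0.0024756 , -0.00228514, -0.00306327,  0.00116436,  0.00091698,
       -0.00014735]), 'joint_efforts': array([ 1.21259967e-03, -4.32006848e+01, -2.44693476e+01,  7.18639302e-02,
        5.26133215e-02, -4.95519964e-05]), 'tool_pos': array([ 0.20569859, -0.48265317,  0.23412717]), 'tool_rot': array([-3.14027123e+00, -1.82526071e-04,  4.02748792e-01]), 'contact_force': array([-0.18398593, -0.7696383 ,  0.34114655]), 'torque': array([-0.01881364,  0.02628749,  0.00761233]), 'grip_force': 0.0, 'opening': 0.09170032952497592}
```

View pics/scene0.png

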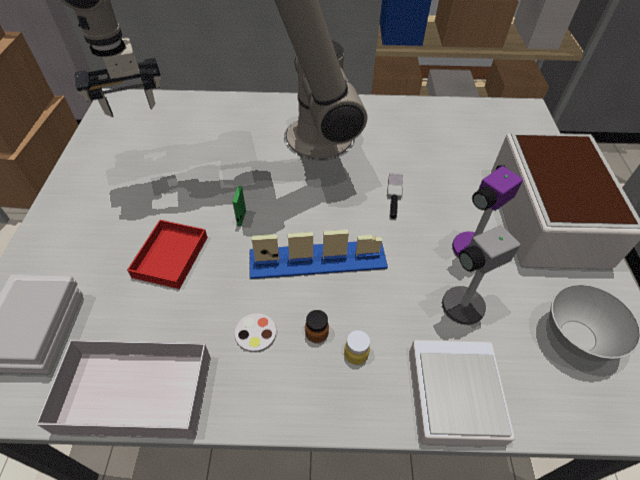

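View pics/top0.png

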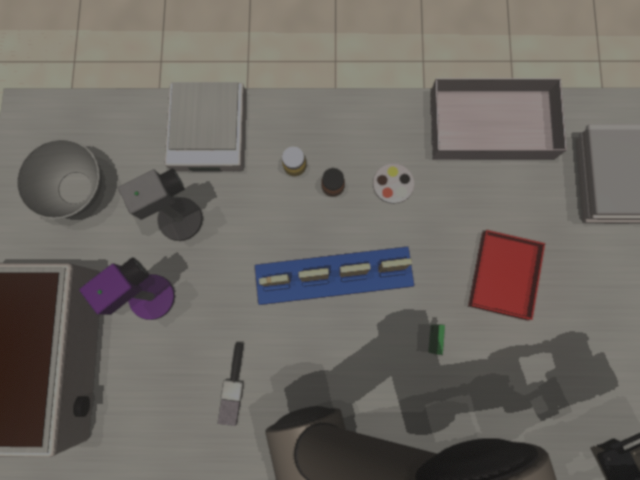

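The scene view shows four ivory bars in the blue rack: painted (265,250), plain (300,247) and (335,243), and broken (370,246).
Look-alikes: the green block (239,205) is not the painted bar. The purple camera (497,188) is not the inspection camera, which is the grey one at (487,250). The red tray is at (168,253), and the grey and pink trays are not meant.
In the top view, the broken bar is at (273,281), the painted bar at (395,265), the tray at (507,274) and the grey camera at (150,195).
Next I'll check these in close crops.

```bash
cat > h.py <<'E'
import numpy as np, cv2
from scipy.spatial.transform import Rotation as Ro
from cell import robot
class Cam:
    def __init__(s,n):
        m=robot.camera_model(n); s.K=m["camera_matrix"]; s.p=np.array(m["position"]); s.R=Ro.from_euler("xyz",m["attitude"]).as_matrix()
    def ray(s,uv): d=s.R@np.linalg.solve(s.K,[*uv,1]); return d/np.linalg.norm(d)
    def at_z(s,uv,z): d=s.ray(uv); return s.p+d*(z-s.p[2])/d[2]
    def px(s,P): q=s.K@(s.R.T@(np.array(P)-s.p)); return q[:2]/q[2]
S,T=Cam("scene"),Cam("top")
def tri(a,b):
    A=[];y=[]
    for c,uv in((S,a),(T,b)):
        d=c.ray(uv); M=np.eye(3)-np.outer(d,d); A.append(M); y.append(M@c.p)
    P=np.linalg.lstsq(np.vstack(A),np.hstack(y),rcond=None)[0]
    return P, np.hypot(*(S.px(P)-a)), np.hypot(*(T.px(P)-b))
def crop(img,x,y,w,h,k): return cv2.resize(img[y:y+h,x:x+w],None,fx=k,fy=k,interpolation=cv2.INTER_CUBIC)
E
python3 - <<'E'
from h import *
s=cv2.imread("pics/scene0.png");t=cv2.imread("pics/top0.png")
cv2.imwrite("pics/rack.png",np.vstack([crop(s,225,215,200,75,4),crop(t,235,238,200,75,4)]))
a=crop(s,430,150,100,180,3);b=crop(t,80,160,133,180,3)
cv2.imwrite("pics/cam.png",np.hstack([a,b]))
E
```

```text
(no output)
```

View pics/rack.png

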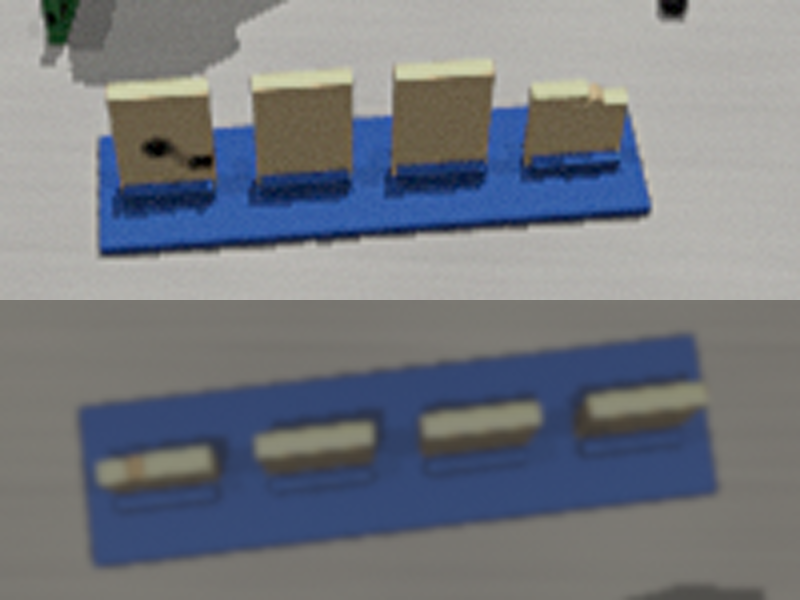

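View pics/cam.png

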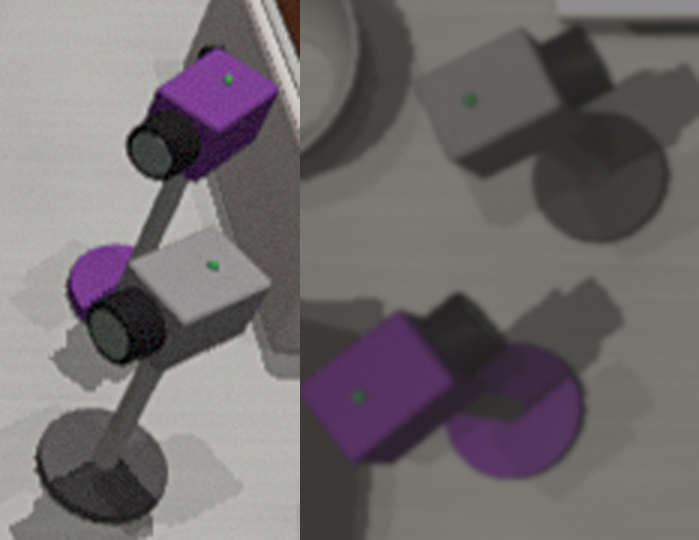

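The crops confirm the choice. In the scene crop the painted bar is leftmost, with its top centre at (158,89), and the broken bar is rightmost, with its stump top at (558,90). The grey camera has its lens front at (110,333) in the scene half and its foot centre at (600,177) in the top half.

```bash
python3 - <<'E'
from h import *
np.set_printoptions(precision=4,suppress=True)
rs=lambda a:np.array(a)/4+[225,215]; rt=lambda a:(np.array(a)-[0,300])/4+[235,238]
cs=lambda a:np.array(a)/3+[430,150]; ct=lambda a:(np.array(a)-[300,0])/3+[80,160]
o=(3/8,)
def sh(n,a,b): print(n,*tri(a,b))
sh("painted",rs([158.5,89]),rt([646,402]))
sh("pl1",rs([302,79]),rt([315,441])) if 0 else None
sh("pl_a",rs([302,79]),rt([481,421]));sh("pl_b",rs([443,71]),rt([315,441]))
sh("stump",rs([558,90]),rt([178,462]))
c=[T.at_z(rt(p),.012) for p in([80,407],[693,335],[717,490],[95,566])]
for p in c: print(p)
print("rack c",np.mean(c,0)," y-dir",np.degrees(np.arctan2(*(c[0]-c[1]+c[3]-c[2])[[1,0]]))-90, np.linalg.norm(c[0]-c[1]),np.linalg.norm(c[1]-c[2]))
print("S-front bottom",S.at_z(rs([100,253]),0),S.at_z(rs([650,215]),0))
A=[[130,262],[210,228],[270,280],[187,323]];B=[[457,160],[415,80],[522,27],[562,102]]
# match by projecting top pts
P=[T.at_z(ct(b),.249) for b in B]
for p in P: print("Tz",p,(S.px(p)-[430,150])*3)
Q=[S.at_z(cs(a),.249) for a in A]
for p in Q: print("Sz",p)
sh("dot",cs([213,265]),ct([470,100]))
print("foot",S.at_z(cs([102,462]),.008),T.at_z(ct([600,176]),.008))
print("lens S",S.at_z(cs([110,335]),.22))
# tray from red mask
for C,n in((S,"scene"),(T,"top")):
    im=cv2.imread(f"pics/{n}0.png").astype(int); m=((im[...,2]>90)&(im[...,1]<60)&(im[...,0]<60)).astype(np.uint8)
    k,l,st,ce=cv2.connectedComponentsWithStats(m); i=1+np.argmax(st[1:,4])
    r=cv2.minAreaRect(np.argwhere(l==i)[:,::-1].astype(np.float32)); 
    print(n,[C.at_z(q,.035) for q in cv2.boxPoints(r)],ce[i],st[i],C.at_z(ce[i],.02))
E
```

```text
painted [ 0.5164 -0.1179  0.1048] 0.5575609698444031 0.6479840207127012
pl_a [ 0.5064 -0.0342  0.1051] 0.621434285876876 0.7263078648496217
pl_b [0.4961 0.0495 0.1033] 0.5014777318175611 0.5889810007781893
stump [0.4877 0.1209 0.0779] 0.372426395226194 0.43697570617229103
[0.5243 0.1814 0.012 ]
[ 0.5657 -0.1579  0.012 ]
[ 0.4799 -0.1689  0.012 ]
[0.4371 0.1706 0.012 ]
rack c [0.5018 0.0063 0.012 ]  y-dir 7.073889794430102 0.3417668651397434 0.08650098073525547
S-front bottom [ 0.5625 -0.157  -0.    ] [0.5236 0.1855 0.    ]
Tz [0.5866 0.3688 0.249 ] [205.6536 222.406 ]
Tz [0.6358 0.3978 0.249 ] [268.6039 281.2535]
Tz [0.6691 0.3353 0.249 ] [182.5422 320.3705]
Tz [0.6223 0.3082 0.249 ] [124.7485 261.7488]
Sz [0.6224 0.3116 0.249 ]
Sz [0.5914 0.3706 0.249 ]
Sz [0.6347 0.399  0.249 ]
Sz [0.6711 0.3377 0.249 ]
dot [0.6236 0.3643 0.2491] 0.35632712990785226 0.37944753598740977
foot [0.6264 0.3573 0.008 ] [0.6288 0.3547 0.008 ]
lens S [0.6602 0.2995 0.22  ]
scene [array([ 0.5724, -0.447 ,  0.035 ]), array([ 0.3619, -0.4128,  0.035 ]), array([ 0.4412, -0.2843,  0.035 ]), array([ 0.6354, -0.3308,  0.035 ])] [167.6874 253.9523] [ 128  220   77   62 2054] [ 0.5086 -0.3682  0.02  ]
top [array([ 0.4303, -0.284 ,  0.035 ]), array([ 0.5988, -0.3242,  0.035 ]), array([ 0.5737, -0.4524,  0.035 ]), array([ 0.4068, -0.4089,  0.035 ])] [505.0272 275.6091] [ 472  231   72   89 4088] [ 0.5016 -0.3654  0.02  ]
```

Two-view heights match the text (bar tops at about 0.105). The rack centre is (0.502, 0.006) with yaw 7.1°, and the broken bar is at about (0.486, 0.133). The camera axis points at −60.4°, which puts the spot at about (0.7345, 0.168). Setting off for the broken bar.

```bash
python3 -m jog '[[[1,0.029,-0.0275,-0.01,0],[1,0.058,-0.055,-0.02,0],[1,0.087,-0.0825,-0.02,0],[1,0.116,-0.11,-0.02,0],[1,0.145,-0.1375,-0.02,0]]]'
python3 -m jog '[[[1,0.029,-0.0275,0,0],[1,0.058,-0.055,0,0],[1,0.087,-0.0825,0,0],[1,0.116,-0.11,0,0],[1,0.145,-0.1375,0,0]]]'
python3 -m jog '[[[1,0.029,-0.0275,0,0],[1,0.058,-0.055,0,0],[1,0.087,-0.0825,0,0],[1,0.116,-0.11,0,0],[1,0.145,-0.1375,0,0]]]'
python3 -m jog '[[[1,0.02,-0.019,0,0],[1,0.04,-0.038,0,0],[1,0.06,-0.057,0,0],[1,0.077,-0.0755,0,0],[1,0.077,-0.0755,0,0]]]'
python3 -m jog '[[[1,0,0,0,-0.12],[1,0,0,0,-0.24],[1,0,0,0,-0.36],[1,0,0,0,-0.48],[1,0,0,0,-0.6]]]'
python3 -m jog '[[[1,0,0,0,-0.12],[1,0,0,0,-0.24],[1,0,0,0,-0.36],[1,0,0,0,-0.48],[1,0,0,0,-0.6]]]'
python3 -m jog '[[[1,0,0,0,-0.09],[1,0,0,0,-0.09],[1,0,0,0,-0.09]]]'
```

```text
time: 0.52
tool_pos: [0.2855, -0.2978, 0.2545]
tool_rot: [-3.141, -0.0, 0.402]
contact_force: [0.8, 0.2, 0.1]
opening: 0.0917
grip_force: 0.0
time: 0.93
tool_pos: [0.3649, -0.1144, 0.2547]
tool_rot: [3.141, -0.0, 0.402]
contact_force: [0.2, -0.8, 1.3]
opening: 0.0917
grip_force: 0.0
time: 1.35
tool_pos: [0.4445, 0.0692, 0.2546]
tool_rot: [3.141, 0.0, 0.403]
contact_force: [1.1, -0.4, 0.7]
opening: 0.0916
grip_force: 0.0
time: 1.77
tool_pos: [0.4862, 0.1701, 0.254]
tool_rot: [-3.14, -0.0, 0.406]
contact_force: [-0.6, -0.1, -0.6]
opening: 0.0917
grip_force: 0.0
time: 2.18
tool_pos: [0.4852, 0.1661, 0.2543]
tool_rot: [-3.141, 0.001, 1.009]
contact_force: [-0.1, -0.1, 0.5]
opening: 0.0919
grip_force: 0.0
time: 2.6
tool_pos: [0.4851, 0.166, 0.2544]
tool_rot: [-3.141, 0.0, 1.608]
contact_force: [-0.4, 0.0, 0.0]
opening: 0.0921
grip_force: 0.0
time: 2.85
tool_pos: [0.4853, 0.1662, 0.2545]
tool_rot: [-3.141, 0.0, 1.69]
contact_force: [-0.6, -0.5, 0.4]
opening: 0.0914
grip_force: 0.0
```

```bash
python3 -m jog '[[[1,-0.033,-0.003,0.01,0],[1,-0.033,-0.003,0.05,0],[1,-0.033,-0.003,0.09,0],[1,-0.033,-0.003,0.125,0],[1,-0.033,-0.003,0.125,0]]]'
python3 - <<'E'
from h import *
s=robot.read_camera("scene")[:,:,::-1].copy();t=robot.read_camera("top")[:,:,::-1].copy()
cv2.imwrite("pics/a.png",np.hstack([crop(s,300,160,100,130,4),crop(t,215,210,100,130,4)]))
E
```

```text
time: 3.27
tool_pos: [0.4823, 0.1326, 0.1238]
tool_rot: [-3.129, 0.0, 1.69]
contact_force: [-1.1, -0.3, -0.9]
opening: 0.0915
grip_force: 0.0
```

View pics/a.png

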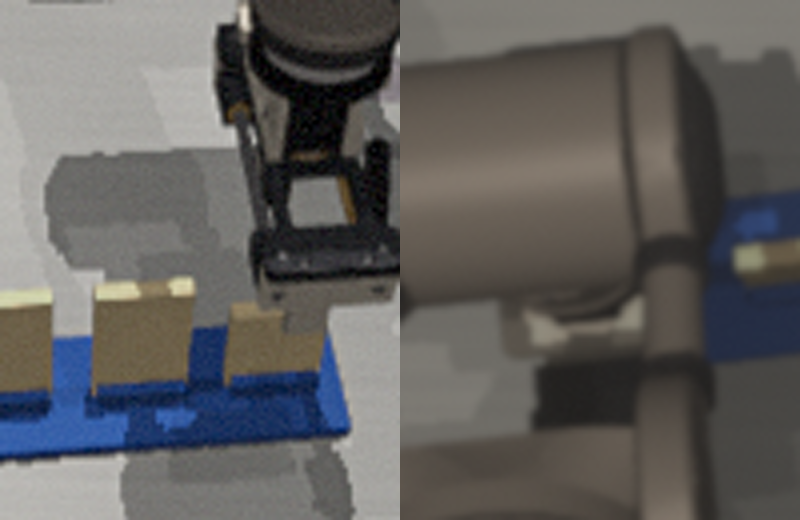

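The scene half of the crop shows the front fingertip at (305,330), just in front of and above the broken bar at (275,345). I'll check the fingertip's projection and the current pose.

```bash
python3 -m jog '[[[1,0,0,0,0],[1,0,0,0,0]]]'; python3 - <<'E'
from h import *
p=robot.observe()["tool_pos"]
for d in(.046,.06):print((S.px(p+[d*.993,d*.119,-.008])-[300,160])*4)
print((S.px([.4861,.1328,.08])-[300,160])*4,(S.px([.4861,.1328,.012])-[300,160])*4)
E
```

```text
time: 3.53
tool_pos: [0.4882, 0.1338, 0.1321]
tool_rot: [3.137, 0.0, 1.692]
contact_force: [0.7, 0.2, -1.3]
opening: 0.0921
grip_force: 0.0
[299.40105556 321.64990852]
[303.75407854 340.71927277]
[276.22661928 306.28391074] [265.48744633 374.20742205]
```

```bash
python3 -m jog '[[[1,0,-0.001,0.016,0],[1,0,-0.001,0.032,0],[1,0,-0.001,0.048,0],[1,0,-0.001,0.064,0],[1,0,-0.001,0.08,0]]]'
python3 -m jog '[[[0.2,0,0,0,0],[-0.2,0,0,0,0],[-0.5,0,0,0,0],[-0.7,0,0,0,0],[-1,0,0,0,0]]]' 15
python3 -m jog '[[[-1,0,0,0,0],[-1,0,0,0,0],[-1,0,0,0,0],[-1,0,0,0,0],[-1,0,0,0,0]]]'
```

```text
time: 3.95
tool_pos: [0.4872, 0.1337, 0.0511]
tool_rot: [3.137, 0.0, 1.693]
contact_force: [0.1, 0.6, -0.3]
opening: 0.0915
grip_force: 0.0
time: 4.37
tool_pos: [0.4864, 0.1335, 0.0509]
tool_rot: [3.139, 0.0, 1.693]
contact_force: [-0.2, 0.2, 0.1]
opening: 0.0632
grip_force: 0.0
time: 4.78
tool_pos: [0.4856, 0.1334, 0.0497]
tool_rot: [3.142, 0.0, 1.693]
contact_force: [-0.2, 0.0, -1.1]
opening: 0.0295
grip_force: 0.0
```

```bash
python3 -m jog '[[[-1,0,0,0,0],[-1,0,0,0,0],[-1,0,0,0,0],[-1,0,0,0,0],[-1,0,0,0,0]]]'
python3 -m jog '[[[-1,0,0,0,0],[-1,0,0,0,0],[-1,0,0,0,0]]]'
```

```text
time: 5.2
tool_pos: [0.4856, 0.1334, 0.0496]
tool_rot: [-3.142, 0.0, 1.693]
contact_force: [0.9, -0.4, -0.7]
opening: 0.0118
grip_force: 15.0
time: 5.45
tool_pos: [0.4856, 0.1334, 0.0497]
tool_rot: [-3.142, 0.0, 1.693]
contact_force: [0.1, -0.4, -0.6]
opening: 0.0116
grip_force: 15.0
```

Gripped at 11.6 mm opening and 15 N, about 48 mm above the lower end. Lifting it and carrying it to the tray.

```bash
python3 -m jog '[[[-1,0,0,-0.02,0],[-1,0,0,-0.05,0],[-1,0,0,-0.085,0],[-1,0,0,-0.12,0],[-1,0,0,-0.14,0]]]'
python3 -m jog '[[[-1,-0.02,-0.001,0,0],[-1,-0.05,-0.004,0,0],[-1,-0.085,-0.007,0,0],[-1,-0.12,-0.01,0,0],[-1,-0.155,-0.0135,0,0]]]'
python3 -m jog '[[[-1,-0.035,-0.003,0,0],[-1,-0.07,-0.006,0,0],[-1,-0.105,-0.009,0,0],[-1,-0.14,-0.012,0,0],[-1,-0.175,-0.0155,0,0]]]'
python3 -m jog '[[[-1,-0.035,-0.003,0,0],[-1,-0.07,-0.006,0,0],[-1,-0.105,-0.009,0,0],[-1,-0.14,-0.012,0,0],[-1,-0.169,-0.0154,0,0]]]'
python3 -m jog '[[[-1,0,0,0,0.09],[-1,0,0,0,0.18],[-1,0,0,0,0.27],[-1,0,0,0,0.366],[-1,0,0,0,0.366]]]'
python3 -m jog '[[[-1,0,0,0,0],[-1,0,0,0,0],[-1,0,0,0,0]]]'
python3 - <<'E'
from h import *
s=robot.read_camera("scene")[:,:,::-1].copy();t=robot.read_camera("top")[:,:,::-1].copy()
cv2.imwrite("pics/b.png",np.hstack([crop(s,110,140,200,150,2),crop(t,445,190,150,150,2)]))
E
```

```text
time: 5.87
tool_pos: [0.4867, 0.1336, 0.1934]
tool_rot: [3.137, 0.0, 1.693]
contact_force: [0.5, 0.2, 0.0]
opening: 0.0117
grip_force: 15.0
time: 6.28
tool_pos: [0.4908, -0.0234, 0.1898]
tool_rot: [3.141, 0.0, 1.694]
contact_force: [0.3, 0.2, -1.0]
opening: 0.0119
grip_force: 15.0
time: 6.7
tool_pos: [0.4967, -0.1994, 0.1897]
tool_rot: [3.142, -0.0, 1.693]
contact_force: [1.8, 0.1, -0.5]
opening: 0.012
grip_force: 15.0
time: 7.12
tool_pos: [0.5019, -0.3697, 0.1895]
tool_rot: [-3.141, 0.0, 1.692]
contact_force: [0.0, 0.6, 0.2]
opening: 0.0119
grip_force: 15.0
time: 7.53
tool_pos: [0.5021, -0.3673, 0.1894]
tool_rot: [-3.141, -0.0, 1.323]
contact_force: [-0.3, -0.0, -0.6]
opening: 0.0114
grip_force: 15.0
time: 7.78
tool_pos: [0.5023, -0.3672, 0.1897]
tool_rot: [-3.142, 0.0, 1.329]
contact_force: [-0.1, -0.6, -1.3]
opening: 0.0119
grip_force: 15.0
```

View pics/b.png

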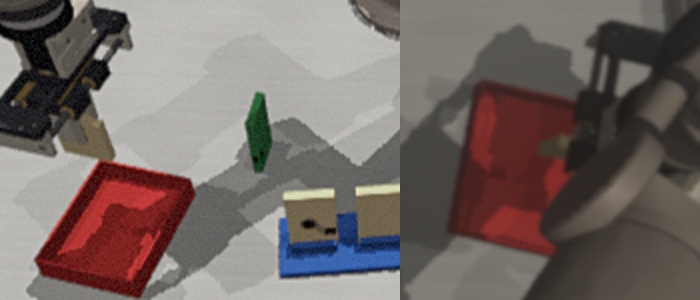

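The picture shows the broken bar held upright above the tray, well inside its outline (tray centred around (115,230) in the scene half). Lowering it.

```bash
python3 -m jog '[[[-1,0,0,0.03,0],[-1,0,0,0.065,0],[-1,0,0,0.1,0],[-1,0,0,0.125,0],[-1,0,0,0.14,0]]]'
python3 -m jog '[[[-1,0,0,0.001,0],[-1,0,0,0.003,0],[-1,0,0,0.003,0],[-1,0,0,0.004,0],[-1,0,0,0.004,0]]]'
python3 -m jog '[[[-1,0,0,0.001,0],[-1,0,0,0.001,0],[-1,0,0,0.001,0],[-1,0,0,0.002,0],[-1,0,0,0.002,0]]]'
python3 -m jog '[[[-1,0,0,0.001,0],[-1,0,0,0.001,0],[-1,0,0,0.001,0]]]'
```

```text
time: 8.3
tool_pos: [0.5009, -0.366, 0.0463]
tool_rot: [-3.137, -0.002, 1.328]
contact_force: [-0.3, 0.4, -0.6]
opening: 0.0122
grip_force: 15.0
time: 8.72
tool_pos: [0.5029, -0.3679, 0.0471]
tool_rot: [3.139, 0.001, 1.327]
contact_force: [-0.6, -0.3, -1.0]
opening: 0.0122
grip_force: 15.0
time: 9.13
tool_pos: [0.5022, -0.3673, 0.0437]
tool_rot: [-3.141, 0.0, 1.327]
contact_force: [0.2, 0.7, -0.9]
opening: 0.012
grip_force: 15.0
time: 9.38
tool_pos: [0.5022, -0.3672, 0.0426]
tool_rot: [-3.141, -0.0, 1.327]
contact_force: [-0.6, -0.0, -0.9]
opening: 0.0122
grip_force: 15.0
```

```bash
python3 -m jog '[[[-1,0,0,0.0005,0],[-1,0,0,0.0005,0],[-1,0,0,0.001,0],[-1,0,0,0.001,0],[-1,0,0,0.001,0]]]' 6
python3 -m jog '[[[-1,0,0,0.0005,0],[-1,0,0,0.0005,0],[-1,0,0,0.0005,0],[-1,0,0,0.0005,0]]]'
```

```text
time: 9.8
tool_pos: [0.5023, -0.3673, 0.0417]
tool_rot: [3.142, 0.0, 1.327]
contact_force: [0.3, -0.5, -0.1]
opening: 0.0119
grip_force: 6.0
time: 10.13
tool_pos: [0.5023, -0.3673, 0.0416]
tool_rot: [3.141, 0.0, 1.327]
contact_force: [-0.7, 1.3, 4.6]
opening: 0.0122
grip_force: 6.0
```

Contact with the tray floor (4.6 N). Opening gently and rising.

```bash
python3 -m jog '[[[-0.72,0,0,0,0],[-0.7,0,0,0,0],[-0.65,0,0,0,0],[-0.55,0,0,0,0],[-0.4,0,0,0,0]]]'
python3 -m jog '[[[-0.3,0,0,0,0],[-0.3,0,0,0,0],[-0.3,0,0,0,0],[-0.3,0,0,0,0]]]'
python3 -m jog '[[[-0.3,0,0,-0.015,0],[-0.3,0,0,-0.035,0],[-0.3,0,0,-0.07,0],[-0.3,0,0,-0.11,0],[-0.3,0,0,-0.14,0]]]'
python3 -m jog '[[[-0.3,0,0,-0.02,0],[-0.3,0,0,-0.02,0],[-0.3,0,0,-0.02,0]]]'
python3 - <<'E'
from h import *
s=robot.read_camera("scene")[:,:,::-1].copy();t=robot.read_camera("top")[:,:,::-1].copy()
cv2.imwrite("pics/c.png",np.hstack([crop(s,110,140,200,150,2),crop(t,445,190,150,150,2)]))
E
```

```text
time: 10.55
tool_pos: [0.5022, -0.3673, 0.041]
tool_rot: [-3.141, -0.0, 1.327]
contact_force: [-0.6, 0.1, 0.1]
opening: 0.0232
grip_force: 0.0
time: 10.88
tool_pos: [0.5023, -0.3673, 0.0412]
tool_rot: [3.142, 0.0, 1.327]
contact_force: [0.7, 0.1, -0.2]
opening: 0.0318
grip_force: 0.0
time: 11.3
tool_pos: [0.5026, -0.3676, 0.1842]
tool_rot: [3.14, 0.001, 1.327]
contact_force: [-0.1, -0.5, 1.1]
opening: 0.0323
grip_force: 0.0
time: 11.55
tool_pos: [0.5026, -0.3676, 0.2025]
tool_rot: [3.139, 0.001, 1.327]
contact_force: [-0.5, -0.2, 0.8]
opening: 0.0321
grip_force: 0.0
```

View pics/c.png

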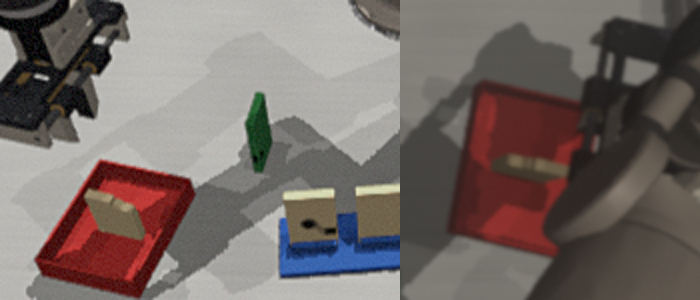

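The broken bar is standing inside the red tray at (118,213) in the scene half. Next, the painted bar.

```bash
python3 -m jog '[[[0.2,0.03,-0.006,0,0],[0.2,0.07,-0.013,0,0],[0.2,0.11,-0.02,0,0],[0.2,0.15,-0.028,0,0],[0.2,0.185,-0.034,0,0]]]'
python3 -m jog '[[[0.2,0.03,-0.006,0,-0.09],[0.2,0.0595,-0.0115,0,-0.18],[0.2,0.0595,-0.0115,0,-0.27],[0.2,0.0595,-0.0115,0,-0.367],[0.2,0.0595,-0.0115,0,-0.367]]]'
python3 -m jog '[[[0.2,0,0,0.02,0],[0.2,0,0,0.04,0],[0.2,0,0,0.06,0],[0.2,0,0,0.06,0],[0.2,0,0,0.06,0]]]'
```

```text
time: 12.07
tool_pos: [0.5128, -0.1769, 0.1994]
tool_rot: [-3.138, -0.001, 1.327]
contact_force: [0.5, -0.1, 0.6]
opening: 0.0543
grip_force: 0.0
time: 12.48
tool_pos: [0.5165, -0.118, 0.1997]
tool_rot: [-3.139, -0.001, 1.699]
contact_force: [0.1, -0.4, -0.3]
opening: 0.055
grip_force: 0.0
time: 12.9
tool_pos: [0.5162, -0.119, 0.1399]
tool_rot: [-3.138, -0.002, 1.691]
contact_force: [-0.6, -0.8, 0.2]
opening: 0.0549
grip_force: 0.0
```

```bash
python3 -m jog '[[[0.2,0,0,0.015,0],[0.2,0,0,0.03,0],[0.2,0,0,0.045,0],[0.2,0,0,0.059,0],[0.2,0,0,0.059,0]]]'
python3 -m jog '[[[-0.2,0,0,0,0],[-0.4,0,0,0,0],[-1,0,0,0,0],[-1,0,0,0,0],[-1,0,0,0,0]]]' 20
python3 -m jog '[[[-1,0,0,0,0],[-1,0,0,0,0],[-1,0,0,0,0],[-1,0,0,0,0],[-1,0,0,0,0]]]'
python3 -m jog '[[[-1,0,0,0,0],[-1,0,0,0,0],[-1,0,0,0,0]]]'
```

```text
time: 13.32
tool_pos: [0.5163, -0.1189, 0.081]
tool_rot: [-3.139, -0.001, 1.692]
contact_force: [-0.9, -0.3, -0.3]
opening: 0.055
grip_force: 0.0
time: 13.73
tool_pos: [0.5176, -0.1192, 0.083]
tool_rot: [3.14, 0.001, 1.694]
contact_force: [-0.7, 1.1, 0.2]
opening: 0.0263
grip_force: 0.0
time: 14.15
tool_pos: [0.5173, -0.1191, 0.0824]
tool_rot: [3.141, 0.0, 1.694]
contact_force: [-0.8, 0.8, 2.7]
opening: 0.0118
grip_force: 20.0
time: 14.4
tool_pos: [0.5173, -0.1191, 0.0824]
tool_rot: [3.141, 0.0, 1.694]
contact_force: [-0.3, 1.1, 3.5]
opening: 0.0116
grip_force: 20.0
```

```bash
python3 -m jog '[[[-1,0,0,-0.02,0],[-1,0,0,-0.05,0],[-1,0,0,-0.09,0],[-1,0,0,-0.13,0],[-1,0,0,-0.16,0]]]'
python3 -m jog '[[[-1,0.02,0.02,0,0],[-1,0.04,0.04,0,0],[-1,0.065,0.063,0,0],[-1,0.09,0.087,0,0],[-1,0.115,0.112,0,0]]]'
python3 -m jog '[[[-1,0.025,0.024,0,0],[-1,0.05,0.049,0,0],[-1,0.075,0.073,0,0],[-1,0.1,0.097,0,0],[-1,0.12,0.116,0,0]]]'
python3 -m jog '[[[-1,0.015,0.015,0,0],[-1,0.023,0.023,0,0],[-1,0.023,0.023,0,-0.05],[-1,0.023,0.023,0,-0.15],[-1,0.023,0.023,0,-0.25]]]'
python3 -m jog '[[[-1,0,0,0,-0.1],[-1,0,0,0,-0.2],[-1,0,0,0,-0.3],[-1,0,0,0,-0.4],[-1,0,0,0,-0.5]]]'
python3 -m jog '[[[-1,0,0,0,-0.1],[-1,0,0,0,-0.2],[-1,0,0,0,-0.3],[-1,0,0,0,-0.4],[-1,0,0,0,-0.5]]]'
python3 -m jog '[[[-1,0,0,0,-0.1],[-1,0,0,0,-0.2],[-1,0,0,0,-0.3],[-1,0,0,0,-0.4],[-1,0,0,0,-0.5]]]'
python3 -m jog '[[[-1,0,0,0,-0.1],[-1,0,0,0,-0.17],[-1,0,0,0,-0.214],[-1,0,0,0,-0.214],[-1,0,0,0,-0.214]]]'
python3 - <<'E'
from h import *
print(robot.observe()["tool_pos"],robot.observe()["tool_rot"])
s=robot.read_camera("scene")[:,:,::-1].copy();t=robot.read_camera("top")[:,:,::-1].copy()
cv2.imwrite("pics/s1.png",s);cv2.imwrite("pics/t1.png",t)
cv2.imwrite("pics/d.png",np.hstack([crop(s,340,180,200,250,2),crop(t,130,110,200,250,2)]))
E
```

```text
time: 14.82
tool_pos: [0.5174, -0.1191, 0.245]
tool_rot: [3.14, 0.001, 1.694]
contact_force: [1.0, 0.3, -1.6]
opening: 0.012
grip_force: 20.0
time: 15.23
tool_pos: [0.6146, 0.01, 0.2417]
tool_rot: [-3.14, -0.0, 1.693]
contact_force: [0.4, 0.2, -1.2]
opening: 0.0113
grip_force: 20.0
time: 15.65
tool_pos: [0.7153, 0.1445, 0.2409]
tool_rot: [-3.14, -0.0, 1.695]
contact_force: [1.2, -0.2, 0.7]
opening: 0.0118
grip_force: 20.0
time: 16.07
tool_pos: [0.7345, 0.1682, 0.2405]
tool_rot: [-3.139, -0.0, 1.949]
contact_force: [0.2, 0.3, -1.0]
opening: 0.0119
grip_force: 20.0
time: 16.48
tool_pos: [0.7344, 0.1678, 0.241]
tool_rot: [-3.14, -0.001, 2.449]
contact_force: [0.4, 0.2, -0.9]
opening: 0.0117
grip_force: 20.0
time: 16.9
tool_pos: [0.7344, 0.1677, 0.241]
tool_rot: [-3.141, -0.002, 2.949]
contact_force: [-0.1, -1.1, -0.2]
opening: 0.0118
grip_force: 20.0
time: 17.32
tool_pos: [0.7344, 0.1677, 0.241]
tool_rot: [3.141, -0.002, -2.834]
contact_force: [-0.3, -0.3, -1.0]
opening: 0.0117
grip_force: 20.0
time: 17.73
tool_pos: [0.7345, 0.1677, 0.2413]
tool_rot: [3.141, -0.001, -2.627]
contact_force: [0.1, 0.2, -0.4]
opening: 0.0118
grip_force: 20.0
[0.73446332 0.16773857 0.24129479] [ 3.14119078e+00 -1.34139545e-03 -2.62694115e+00]
```

View pics/d.png

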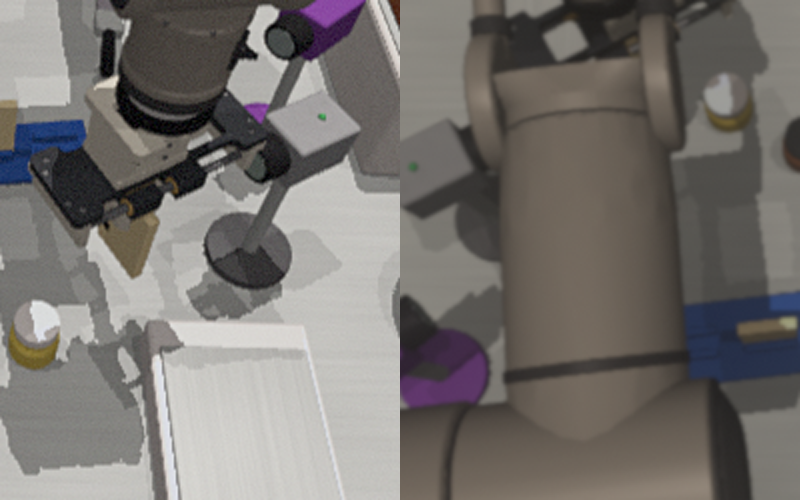

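The crop shows the bar upright in the gripper, with its plain back to the scene view and its painted face towards the grey camera. The lowest corner is at about (137,277). I'll compare that with the ideal projection.

```bash
python3 -m jog '[[[-1,0,0,-0.0015,0],[-1,0,0,-0.0015,0],[-1,0,0,-0.0015,0]]]'; python3 - <<'E'
from h import *
np.set_printoptions(precision=1,suppress=True)
a=np.radians(119.6);x=np.array([np.cos(a),np.sin(a),0]);y=np.array([-x[1],x[0],0])
c=np.array([.7345,.1677,.2185])
for i in(-.006,.006):
  for j in(-.03,.03):
    for z in (-.0475,.0475): print(i,j,z,(S.px(c+i*x+j*y+[0,0,z])-[340,180])*2)
cv2.imwrite("pics/e.png",crop(cv2.imread("pics/s1.png"),380,275,50,50,10))
E
```

```text
time: 18.08
tool_pos: [0.7347, 0.1678, 0.2439]
tool_rot: [-3.141, 0.0, -2.626]
contact_force: [0.3, 0.6, -0.7]
opening: 0.0118
grip_force: 20.0
-0.006 -0.03 -0.0475 [129.7 279.5]
-0.006 -0.03 0.0475 [147.9 225.1]
-0.006 0.03 -0.0475 [ 94.1 231.5]
-0.006 0.03 0.0475 [108.2 174.8]
0.006 -0.03 -0.0475 [140.1 274.2]
0.006 -0.03 0.0475 [159.2 219.6]
0.006 0.03 -0.0475 [104.3 226.6]
0.006 0.03 0.0475 [119.2 169.8]
```

View pics/e.png

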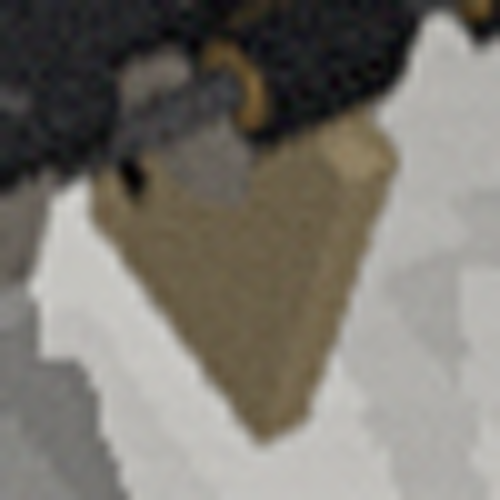

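Corners match the prediction to about 1 real pixel (~2 mm), with no tilt. Letting it settle, then handing in.

```bash
python3 -m jog '[[[-1,0,0,0,0],[-1,0,0,0,0],[-1,0,0,0,0],[-1,0,0,0,0],[-1,0,0,0,0]]]'; python3 -m jog '[[[-1,0,0,0,0],[-1,0,0,0,0],[-1,0,0,0,0],[-1,0,0,0,0],[-1,0,0,0,0]]]'; python3 -c "
from cell import robot
print(robot.hand_in())"
```

```text
time: 18.5
tool_pos: [0.7346, 0.1678, 0.2437]
tool_rot: [-3.142, -0.0, -2.625]
contact_force: [-0.5, 0.4, -1.5]
opening: 0.0118
grip_force: 20.0
time: 18.92
tool_pos: [0.7346, 0.1678, 0.2437]
tool_rot: [-3.142, -0.0, -2.625]
contact_force: [0.4, 0.3, -0.8]
opening: 0.0122
grip_force: 20.0
the job is handed in; nothing more can be done
None
```

I handed the job in at about 19 s: the broken bar is standing in the red tray, and the painted bar is held still and upright facing the lens, within about 2 mm of the spot by my measurements; the verdict itself was not reported.

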